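# Switch the vial sorter to its other chute and feed the vials

## Task

On the vial sorter, rock the blue seesaw gate fully over its pivot by pressing down its high end (there is a red tab for this), so that it slopes to the chute on the open side (the one not under the feed shelf); then push the orange paddle along the shelf so that all three waiting vials roll down that chute into the dish below it. Leave the gate set that way. Do not touch or lift the vials themselves, and leave the dishes and everything else on the table where they are.

Things in the scene. Friction and masses are not known exactly. Their poses are not given: they have to be found in the camera images.
- sorter: The sorter stand, fixed to the table. Origin: on the table under the gate's pivot, which is 125 mm up. Axes: z up, +y from the feed shelf towards the open side, x parallel to the pivot, -x towards the robot. Grey base plate 170 (x) x 210 (y) mm. A steel chute leads down from each end of the gate (y = 90 to 158 mm and -90 to -158 mm) to a dish; the vials belong in the dish on the +y side.
- shelf_edge (a point): Middle of the feed shelf's edge, 20 mm to -y of the pivot, 180 mm above the table. The shelf is an aluminium channel 78 mm wide (x) with clear side walls 23 mm high that reaches from here 155 mm to -y; it slopes 2 degrees, the edge being its highest part, so the vials lean back on the paddle.
- open_dish (a point): Point on the table under the open-side chute, 220 mm to the sorter's +y: the centre of the dish where the vials must end.
- gate (a joint): Seesaw gate, a blue trough 80 mm wide (x), 176 mm long (y), walls 16 mm high. rad: -0.30 to -0.24 at the start (+y end high, slopes to the chute under the shelf), 0 level, +0.3 at its stop (slopes to the open +y chute). A steel tumble weight (ball 60 mm above the pivot, 54 mm to its -x side) makes it fall to either side of level. About 0.5 to 1 N at the tab rocks it.
- gate_tab (a point): Centre of the top face of the red press tab, 46 (x) x 34 (y) x 6 mm thick, which sticks out of the gate's wall towards the robot near the open end: 64 mm to -x and 71 mm to +y of the pivot (gate level). Press it down from above: it goes down about 42 mm, from about 146 to 104 mm above the table, when the gate rocks from -0.3 to +0.3.
- paddle (a joint): Feed paddle, an upright orange plate 66 (x) x 8 (y) x 60 mm high on the shelf, sliding along the sorter's +y. m: 0 to 0.018 at the start, stop at 0.114. The last vial drops off the edge only at about 0.110, so push to the stop, slowly (a quick shove can skew a vial). Friction 1.5 N; it stays where it is left. The vials roll against its +y face.
- paddle_back (a point): On the paddle's back (-y) face, on its middle line, 46 mm above the shelf floor (14 mm under the paddle's upper edge; 222 to 226 mm above the table). Push here towards the sorter's +y; the space behind it is free and above the shelf's side walls.
- vial0: Closed amber sample vial, green cap, 18 mm diameter, 70 mm long, 28 g, lying along the sorter's x on the shelf. Origin: its middle, on its axis.
- vial1: The same, yellow cap. Origin: its middle.
- vial2: The same, white cap; the nearest to the shelf's edge. Origin: its middle.
- dish_steel: Loose open steel dish, 110 (x) x 130 (y) x 48 mm high, walls 3 mm, under one chute or the other. Origin: centre of its underside.
- dish_green: Loose open green plastic dish of the same size, under the other chute. Origin: centre of its underside.
- disinfectant: Blue bottle with white pump, 75 x 100 mm, 219 mm high. Leave alone. Origin: centre of underside.
- dropper1: White dropper bottle with white cap, 28 mm diameter, 58 mm high, in front of the sorter (robot side). Leave alone. Origin: centre of underside.
- dropper2: The same with a red cap. Leave alone.
- bowl: Steel bowl, 120 mm diameter, 45 mm high. Leave alone. Origin: centre of underside.
- jar: Amber jar, 60 mm diameter, 75 mm high. Leave alone. Origin: centre of underside.
- spatula: Spatula lying flat, 170 mm long. Leave alone. Origin: near its middle.

How it is judged:
By the outcome, as a careful person would: the job done as asked, in the order asked, and still so for the second after the job is handed in, with the robot touching nothing.
It also fails if it takes over 48 s, if anything falls off the work surface, if the arm or the gripper's body presses on something with over 40 N, if the wrist force passes 120 N, or if a joint passes its speed limit or range.

## Robot

A 7-joint arm with a two-finger parallel gripper is mounted at the origin on the work surface. World frame = base frame: x ahead of the robot, y to its left, z up, the work surface at z = 0. Lengths are in m, angles in rad, forces in N, time in s.
With the tool pointing down it reaches from about 0.425 to 0.925 m from the base axis. Payload 6.8 kg.
Tool frame: the origin (TCP) lies on the front face of the gripper's body, between the roots of the fingers; the fingertips stand 73 mm ahead of it and the grasp point (between the pads) lies 54 mm ahead of it; z points along the fingers, y is the line along which they close (so a half turn about z gives the same grasp; the last joint's range is limited). The gripper opens to 85 mm and grips with 20 to 120 N. Pads are 22 mm wide; open, the fingers measure 114 mm over their backs; the gripper's body (76 mm by 85 mm) begins 54 mm behind the grasp point. The pads swing forward as they close: fully open they stand 13 mm farther back than shut.
Start: joints at [-1.402, 0.477, 0.022, 1.555, -0.011, 1.109, -0.083], TCP at [0.184, 0.649, 0.304] pointing down, gripper open.
Joint ranges: [-2.96, 2.96], [-0.34, 2.1], [-1.41, 1.46], [0.24, 2.44], [-1.37, 4.51], [0.17, 1.92], [-2.96, 2.96]. Speed limits (rad/s): [2.39, 2.39, 3.14, 3.14, 3.14, 3.14, 3.14].

## Interface

Orientations are given as a unit quaternion [w, x, y, z].
In Python, from station import bot, optics gives the robot as it stands.
- The arm moves only by the tool drive_tool, never from a script. Its argument "deltas" is a list of rows, each an object with "gripper": the closure in counts, from 0 (fully open) to 255 (shut); "offset": the shift along the tool's x, y, z in units of 1000 mm (1.0 is 1000 mm), a list of three; "angular": the turn, a rotation vector about the tool's x, y, z in units of 45 degrees (1.0 is 45 degrees), a list of three. In form: [{"gripper": gripper, "offset": [dx, dy, dz], "angular": [rx, ry, rz]}, ...]. A call has 1 to 5 rows; each row is the pose to reach, as a shift and turn from the pose commanded when the call began, along the tool's axes at that moment; what a row does not reach only later rows make up. A row lasts 1/10 s, in which the tool goes at most 50 mm and 8.59 degrees, less where a joint would pass 70% of its speed; a pose out of reach is approached as far as the arm can. A call with a number of a shift or a turn outside -1 to 1 is refused whole. A call with a gripper value outside its range is refused whole. The fingers move at their own pace and stop on an object; "grip_force" is the grip in N (left out, the last holds). Time passes only in rows, so rows that repeat a pose let the fingers close. It gives the time, the measured TCP pose, the force, the opening and the grip force at its end, in the units of the state.
- bot.get_obs(): the state, without advancing time (a new reading comes with each control period).
- optics.read_camera(name): name is "scene" or "side" or "wrist"; returns the picture (480x640x3 uint8, blue, green, red); there is no depth.
- optics.camera_model(name): a dict with "fx", "fy", "cx", "cy" (pixels), "dist" ([k1, k2, p1, p2, k3] as OpenCV has them; the pictures are not rectified), "cam_to_world" (4x4, takes a point from camera to world coordinates). Camera axes: x right, y up, looking along -z (the intrinsics and any distortion apply to the point x, -y, -z); pixel columns grow to the right and rows downward; lengths in m; the calibration is good to about 2 mm. A picture is of the moment at which its call begins: read the wrist's pose just before it. camera_model takes no time and is no camera call; for the wrist camera it gives the pose at the moment of the call.
- bot.hand_in(): hands the job in; it is judged then, once.
The state is a dict: "t": time; "q": joint angles; "joint_vel": joint speeds; "joint_torque": joint torques, N m; "eef_pos": TCP position; "tool_rot": TCP orientation; "contact_force": force on the tool from outside, world axes, zero at the start; "torque": the same for the moment, N m; "gripper_width": opening from 0.0 (shut) to 1.0 (fully open); "grasp_force": force on a finger pad.
Only numpy, scipy, OpenCV 4.12 (cv2) and the standard library are available. Lean on these libraries where they do the work, as an engineer would, in place of code of your own. Each camera call takes 0.05 s, during which the arm holds its last target. There are 200 camera calls.

## Working session

There is one attempt and no reset: what is moved stays moved. The work goes in short steps, Python scripts to look and compute and a tool call to move; the robot and the scene stay as the last step left them, time stands still between calls to the robot, and variables do not carry over. Pictures are saved under pics/ and viewed, at most 10 in all, crops included, and the job is handed in when it is done.

Besides the shell and the picture viewer there is one more tool, called after "Request:" as name([rows], argument=value, ...), one row to a line, values as JSON. drive_tool: Moves the arm, as the interface text tells. Its arguments: {"type":"object","properties":{"deltas":{"type":"array"},"grip_force":{"type":"number"}},"required":["deltas"]}

```bash
mkdir -p pics; python3 - <<'E'
from station import bot, optics
import cv2,json
for n in ("scene","side"):
    cv2.imwrite(f"pics/{n}0.png",optics.read_camera(n)); print(n,optics.camera_model(n))
o=bot.get_obs(); print(o)
E
```

```text
scene {'fx': 584.1833994696844, 'fy': 584.1833994696844, 'cx': 331.31587901630826, 'cy': 232.9610890574094, 'dist': array([-0.04140641,  0.        ,  0.        ,  0.        ,  0.        ]), 'cam_to_world': array([[ 0.79504901, -0.41437127,  0.44293739,  1.22040252],
       [ 0.60641666,  0.55806904, -0.56640779, -0.87770083],
       [-0.01248653,  0.71892656,  0.69497387,  1.21003678],
       [ 0.        ,  0.        ,  0.        ,  1.        ]])}
side {'fx': 540.7186740854427, 'fy': 540.7186740854427, 'cx': 322.63793996068284, 'cy': 238.67585441068047, 'dist': array([-0.00218582,  0.        ,  0.        ,  0.        ,  0.        ]), 'cam_to_world': array([[ 0.89035176,  0.31483915, -0.32886176,  0.06150464],
       [-0.45491942,  0.64370788, -0.6153767 , -0.887946  ],
       [ 0.01794623,  0.69750733,  0.71635289,  1.15590435],
       [ 0.        ,  0.        ,  0.        ,  1.        ]])}
{'t': 0.1, 'q': array([-1.40210543,  0.47773255,  0.0223458 ,  1.55635998, -0.01149719,
        1.10931621, -0.08307266]), 'joint_vel': array([-0.00070449, -0.0015804 ,  0.00061009, -0.00231282,  0.00105782,
       -0.00041406,  0.00029149]), 'joint_torque': array([ 4.15050759e-03, -5.97761500e+01,  1.61345400e+00, -2.81954384e+01,
        1.28009656e-02,  4.96360502e-03,  8.00980956e-06]), 'eef_pos': array([0.18434716, 0.64889928, 0.30300965]), 'tool_rot': array([-5.29504775e-05,  1.37931381e-01,  9.90441428e-01, -8.42257850e-04]), 'contact_force': array([ 0.7406686 , -0.23695905,  0.12126185]), 'torque': array([ 0.01528953,  0.02926639, -0.0020799 ]), 'grasp_force': 0.0, 'gripper_width': 1.003563723607372}
```

View pics/scene0.png

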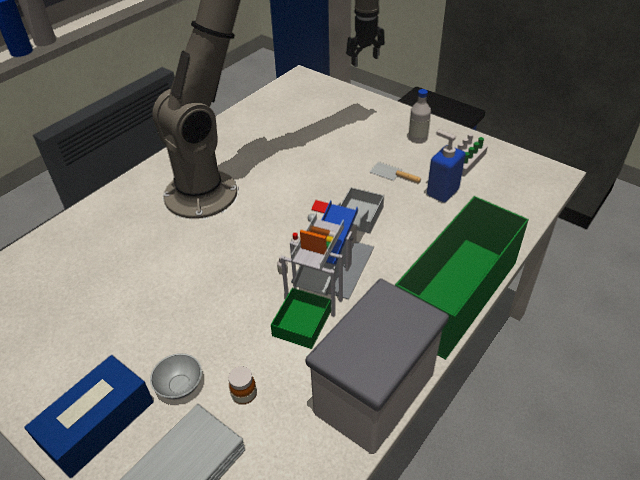

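View pics/side0.png

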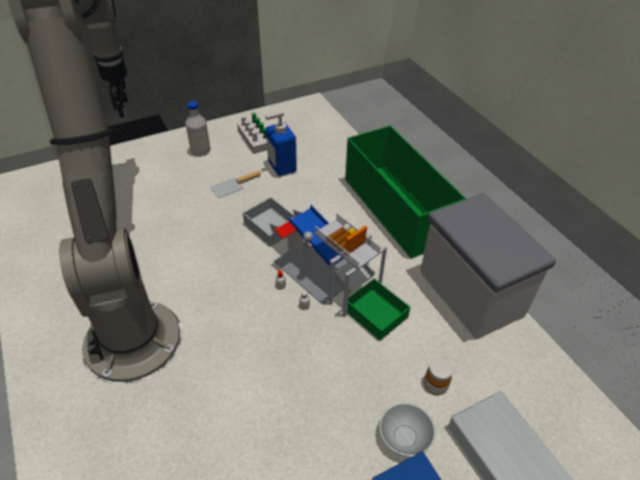

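The pictures show the sorter mid-table (scene about 330,250; side about 330,250), with the open side and steel dish towards +y, the red tab at (320,206) in scene and (286,230) in side. I'll enlarge both.

```bash
python3 - <<'E'
import cv2
for n,(x,y) in (("scene",(260,180)),("side",(235,190))):
    im=cv2.imread(f"pics/{n}0.png")[y:y+150,x:x+190]
    im=cv2.resize(im,None,fx=4,fy=4,interpolation=cv2.INTER_CUBIC)
    im=cv2.convertScaleAbs(im,alpha=1.4,beta=10)
    for k in range(0,190,10):
        if k%50==0 or 1:
            cv2.putText(im,str(x+k),(k*4,8),0,.3,(0,0,255),1);cv2.line(im,(k*4,10),(k*4,16),(0,0,255),1)
            if k<150: cv2.putText(im,str(y+k),(0,k*4+4),0,.3,(0,0,255),1)
    cv2.imwrite(f"pics/{n}0c.png",im)
E
```

```text
(no output)
```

View pics/scene0c.png

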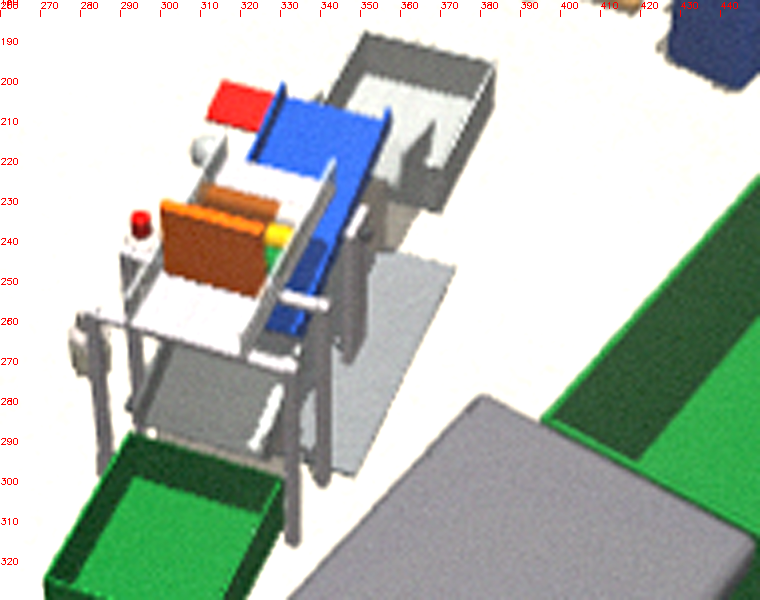

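View pics/side0c.png

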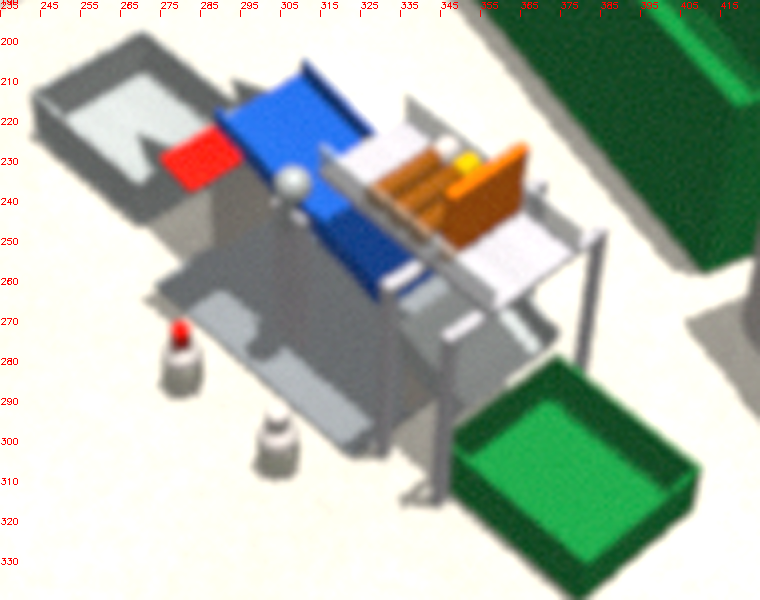

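```bash
cat > h.py <<'E'
import numpy as np, cv2
def project(m,P):
    T=np.linalg.inv(m["cam_to_world"]); F=np.diag([1,-1,-1.])
    K=np.array([[m["fx"],0,m["cx"]],[0,m["fy"],m["cy"]],[0,0,1]])
    R=F@T[:3,:3]; t=F@T[:3,3]
    return cv2.projectPoints(np.array(P,float),cv2.Rodrigues(R)[0],t,K,np.array(m["dist"]))[0][:,0]
def world(p,P):  # sorter -> world ; p=x,y,yaw
    c,s=np.cos(p[2]),np.sin(p[2]); P=np.array(P,float)
    return np.c_[p[0]+c*P[:,0]-s*P[:,1],p[1]+s*P[:,0]+c*P[:,1],P[:,2]]
def gate(phi,P):
    c,s=np.cos(phi),np.sin(phi); P=np.array(P,float)
    return np.c_[P[:,0],P[:,1]*c+P[:,2]*s,.125-P[:,1]*s+P[:,2]*c]
E
python3 - <<'E'
from h import *
from station import optics
from scipy.optimize import least_squares
M={n:optics.camera_model(n) for n in("scene","side")}; O={"scene":(260,180),"side":(235,190)}
D=[ # cam, kind, point, crop pixel
("scene","b",(.085,.105),(456,266)),("scene","b",(.085,-.105),(352,476)),
("side","b",(-.085,-.105),(350,455)),("side","b",(-.085,.105),(157,288)),
("scene","g",(-.087,.088,0),(224,80)),("scene","g",(-.087,.054,0),(207,113)),
("side","g",(-.087,.088,0),(160,158)),("side","g",(-.087,.054,0),(192,190)),
("scene","g",(-.054,0,.06),(207,150)),("side","g",(-.054,0,.06),(293,182)),
("scene","f",(.039,-.02,.203),(332,160)),("scene","f",(-.039,-.02,.203),(222,138)),
("side","f",(.039,-.02,.203),(407,97)),("side","f",(-.039,-.02,.203),(322,146)),
("scene","f",(.039,-.175,.1746),(245,355)),("scene","f",(-.039,-.175,.1746),(130,322)),
("side","f",(-.039,-.175,.1746),(497,306)),
("scene","p",(-.033,.06),(162,207)),("scene","p",(.033,.06),(267,234)),("scene","p",(-.033,0),(165,268)),("scene","p",(.033,0),(258,297)),
("side","p",(-.033,.06),(450,200)),("side","p",(.033,.06),(527,152)),("side","p",(-.033,0),(458,250))]
def pred(p):
    out=[]
    for c,k,P,_ in D:
        if k=="b":L=[(*P,p[4])]
        elif k=="g":L=gate(p[3],[P])
        elif k=="f":L=[P]
        else:
            z0=.18+(p[5]+.02)*.035; L=[(P[0],p[5]-P[1]*.035,z0+P[1])]
        out.append(project(M[c],world(p,L))[0])
    return np.array(out)
obs=np.array([np.array(O[c])+(np.array(u)+.5)/4-.5 for c,_,_,u in D])
r=least_squares(lambda p:(pred(p)-obs).ravel(),[.6,.1,0,-.28,.005,-.13],loss="soft_l1",x_scale=[.1,.1,.1,.1,.01,.1])
p=r.x; print(p.round(4))
for d,e in zip(D,pred(p)-obs): print(d[:3],e.round(1))
np.save("pose.npy",p)
print("tab",world(p,gate(p[3],[(-.064,.071,0)])),"level",world(p,gate(.3,[(-.064,.071,0)])))
print("pback",world(p,[(0,p[5]-.0016,.18+(p[5]+.02)*.035+.046)]))
E
```

```text
[ 0.5324  0.0084  0.2743 -0.2865  0.0063 -0.1266]
('scene', 'b', (0.085, 0.105)) [0.2 0.2]
('scene', 'b', (0.085, -0.105)) [0.9 0.3]
('side', 'b', (-0.085, -0.105)) [0.4 0.5]
('side', 'b', (-0.085, 0.105)) [-1.3 -1.5]
('scene', 'g', (-0.087, 0.088, 0)) [-0.9 -0.4]
('scene', 'g', (-0.087, 0.054, 0)) [-1.1  1.2]
('side', 'g', (-0.087, 0.088, 0)) [-0.4 -0.7]
('side', 'g', (-0.087, 0.054, 0)) [-0.3  0.4]
('scene', 'g', (-0.054, 0, 0.06)) [-0.5 -0.7]
('side', 'g', (-0.054, 0, 0.06)) [ 1.3 -1. ]
('scene', 'f', (0.039, -0.02, 0.203)) [1.2 0.4]
('scene', 'f', (-0.039, -0.02, 0.203)) [ 0.4 -1.5]
('side', 'f', (0.039, -0.02, 0.203)) [ 0.4 -1.7]
('side', 'f', (-0.039, -0.02, 0.203)) [-0.7  0.1]
('scene', 'f', (0.039, -0.175, 0.1746)) [0.  1.4]
('scene', 'f', (-0.039, -0.175, 0.1746)) [-0.9  1.1]
('side', 'f', (-0.039, -0.175, 0.1746)) [-1.3  2.2]
('scene', 'p', (-0.033, 0.06)) [-0.2 -0.1]
('scene', 'p', (0.033, 0.06)) [-1. -0.]
('scene', 'p', (-0.033, 0)) [0.6 1.5]
('scene', 'p', (0.033, 0)) [2.  1.1]
('side', 'p', (-0.033, 0.06)) [ 0.  -0.6]
('side', 'p', (0.033, 0.06)) [ 0.1 -1.6]
('side', 'p', (-0.033, 0)) [-3.8  3.4]
tab [[0.45237669 0.05662837 0.14506172]] level [[0.45245195 0.05636091 0.10401807]]
pback [[ 0.56716351 -0.11504163  0.22226773]]
```

The sorter is at (0.532, 0.008) with yaw 0.274. I'm starting the approach, with tool x turned towards the sorter's y, shutting the gripper on the way.

```bash
cat > go.py <<'E'
import sys
from h import *
from station import bot
from scipy.spatial.transform import Rotation as R
o=bot.get_obs(); q=o["tool_rot"]; T=R.from_quat([q[1],q[2],q[3],q[0]])
S=lambda *a: world(np.load("pose.npy"),[a])[0]
def rel(name,P,tx=0.2743+np.pi/2):   # target TCP, tool x heading, pointing down
    x=np.array([np.cos(tx),np.sin(tx),0]); z=np.array([0,0,-1.]); G=R.from_matrix(np.c_[x,np.cross(z,x),z])
    print(name,np.round(P,4),"offset",T.inv().apply(np.array(P)-o["eef_pos"]).round(4),"ang",((T.inv()*G).as_rotvec()/np.deg2rad(45)).round(3))
print("t",o["t"],"pos",o["eef_pos"].round(4),"q",o["q"].round(3),"F",o["contact_force"].round(2),"w",round(o["gripper_width"],2))
E
echo
```

Request:
drive_tool([
  {"gripper": 255,"offset": [-0.04,-0.026,-0.02],"angular": [0,0,0.13]},
  {"gripper": 255,"offset": [-0.08,-0.055,-0.02],"angular": [0,0,0.26]},
  {"gripper": 255,"offset": [-0.11,-0.08,-0.02],"angular": [0,0,0.4]},
  {"gripper": 255,"offset": [-0.15,-0.105,-0.02],"angular": [0,0,0.52]},
  {"gripper": 255,"offset": [-0.19,-0.13,-0.02],"angular": [0,0,0.65]},
], grip_force=40)

```text
t: 0.6
eef_pos: [0.3323, 0.4707, 0.3237]
tool_rot: [-0.0, 0.385, 0.923, -0.0]
contact_force: [0.8, -0.2, 0.3]
gripper_width: 0.148
grasp_force: 0.0
```

```bash
python3 - <<'E'
from go import *
rel("W2",[.45,.27,.33]); rel("W3",[*S(-.066,.078,0)[:2],.25])
E
```

```text
t 0.6 pos [0.3323 0.4707 0.3237] q [-1.213  0.297  0.184  1.785 -0.061  1.066 -0.226] F [ 0.81 -0.22  0.32] w 0.15
W2 [0.45 0.27 0.33] offset [-0.2254 -0.0575 -0.0063] ang [-0.001  0.     0.644]
W3 [0.4478 0.0656 0.25  ] offset [-0.3692 -0.2028  0.0737] ang [-0.001  0.     0.644]
```

Request:
drive_tool([
  {"gripper": 255,"offset": [-0.045,-0.0115,-0.005],"angular": [0,0,0.13]},
  {"gripper": 255,"offset": [-0.09,-0.023,-0.005],"angular": [0,0,0.26]},
  {"gripper": 255,"offset": [-0.135,-0.0345,-0.005],"angular": [0,0,0.39]},
  {"gripper": 255,"offset": [-0.18,-0.046,-0.005],"angular": [0,0,0.52]},
  {"gripper": 255,"offset": [-0.225,-0.0575,-0.005],"angular": [0,0,0.644]},
])

```text
t: 1.1
eef_pos: [0.4502, 0.2705, 0.3288]
tool_rot: [-0.0, 0.604, 0.797, -0.0]
contact_force: [1.1, -0.7, 0.3]
gripper_width: 0.003
grasp_force: 0.0
```

```bash
python3 - <<'E'
from go import *
rel("W3",[*S(-.066,.078,0)[:2],.26])
E
```

```text
t 1.1 pos [0.4502 0.2705 0.3288] q [-0.986  0.208  0.381  1.903 -0.089  1.047 -0.294] F [ 1.12 -0.72  0.31] w 0.0
W3 [0.4478 0.0656 0.26  ] offset [-0.1966 -0.0577  0.0688] ang [-0.    -0.    -0.001]
```

Request:
drive_tool([
  {"gripper": 255,"offset": [-0.04,-0.012,0.0],"angular": [0,0,0]},
  {"gripper": 255,"offset": [-0.08,-0.024,0.01],"angular": [0,0,0]},
  {"gripper": 255,"offset": [-0.12,-0.036,0.03],"angular": [0,0,0]},
  {"gripper": 255,"offset": [-0.16,-0.048,0.05],"angular": [0,0,0]},
  {"gripper": 255,"offset": [-0.197,-0.058,0.068],"angular": [0,0,0]},
])

```text
t: 1.6
eef_pos: [0.4472, 0.065, 0.2601]
tool_rot: [-0.0, 0.603, 0.798, -0.0]
contact_force: [1.0, 0.9, -0.4]
gripper_width: 0.002
grasp_force: 0.0
```

```bash
python3 - <<'E'
from go import *
from station import optics
rel("press",[*S(-.066,.078,0)[:2],.183])
a=optics.read_camera("scene")[130:280,250:400]; b=optics.read_camera("side")[130:280,220:370]
cv2.imwrite("pics/hover.png",cv2.convertScaleAbs(cv2.resize(cv2.hconcat([a,b]),(800,400),interpolation=cv2.INTER_CUBIC),alpha=1.4,beta=10))
E
```

```text
t 1.6 pos [0.4472 0.065  0.2601] q [-0.729  0.167  0.501  2.14  -0.106  0.857  0.113] F [ 1.05  0.88 -0.42] w 0.0
press [0.4478 0.0656 0.183 ] offset [0.0004 0.0007 0.0771] ang [-0.    -0.     0.004]
```

View pics/hover.png

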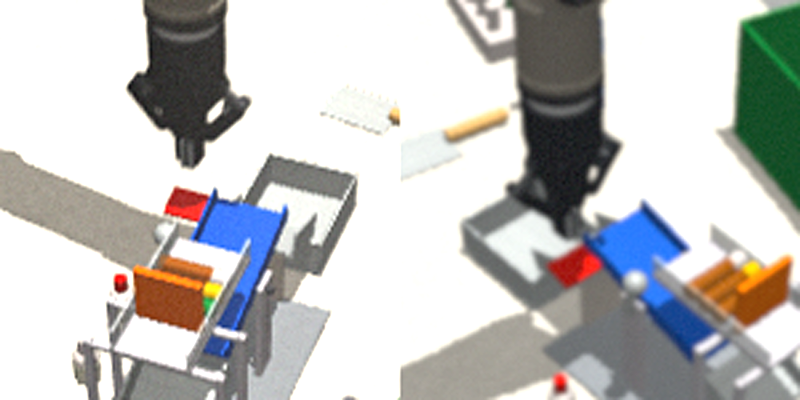

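The shut fingers are above the tab (fingertip at about (190,160) left and (572,232) right, tab just below), clear of the gate wall. Pressing now.

Request:
drive_tool([
  {"gripper": 255,"offset": [0.001,-0.003,0.03],"angular": [0,0,0]},
  {"gripper": 255,"offset": [0.001,-0.003,0.036],"angular": [0,0,0]},
  {"gripper": 255,"offset": [0.001,-0.003,0.042],"angular": [0,0,0]},
  {"gripper": 255,"offset": [0.001,-0.003,0.048],"angular": [0,0,0]},
  {"gripper": 255,"offset": [0.001,-0.003,0.054],"angular": [0,0,0]},
])

```text
t: 2.2
eef_pos: [0.4454, 0.0677, 0.2071]
tool_rot: [0.0, 0.602, 0.798, 0.001]
contact_force: [0.1, -0.0, 0.7]
gripper_width: 0.003
grasp_force: 0.1
```

Request:
drive_tool([
  {"gripper": 255,"offset": [0,0,0.006],"angular": [0,0,0]},
  {"gripper": 255,"offset": [0,0,0.012],"angular": [0,0,0]},
  {"gripper": 255,"offset": [0,0,0.017],"angular": [0,0,0]},
  {"gripper": 255,"offset": [0,0,0.021],"angular": [0,0,0]},
  {"gripper": 255,"offset": [0,0,0.024],"angular": [0,0,0]},
])

```text
t: 2.7
eef_pos: [0.4447, 0.0671, 0.1825]
tool_rot: [-0.0, 0.603, 0.798, -0.0]
contact_force: [-0.0, 1.0, -0.6]
gripper_width: -0.005
grasp_force: 0.0
```

```bash
python3 - <<'E'
from go import *
from station import optics
rel("press",[*S(-.066,.078,0)[:2],.183])
a=optics.read_camera("scene")[130:280,250:400]; b=optics.read_camera("side")[130:280,220:370]
cv2.imwrite("pics/press.png",cv2.convertScaleAbs(cv2.resize(cv2.hconcat([a,b]),(800,400),interpolation=cv2.INTER_CUBIC),alpha=1.4,beta=10))
E
```

```text
t 2.7 pos [0.4447 0.0671 0.1825] q [-0.676  0.304  0.456  2.211 -0.215  0.668  0.209] F [-0.03  0.99 -0.61] w -0.0
press [0.4478 0.0656 0.183 ] offset [-0.0022  0.0025 -0.0005] ang [-0.     0.     0.004]
```

View pics/press.png

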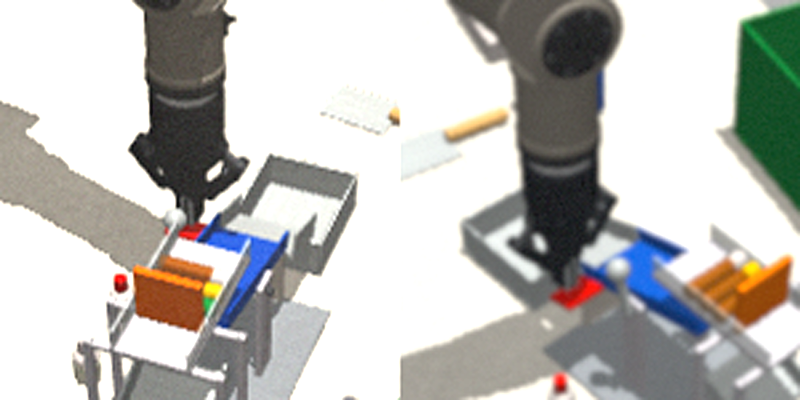

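The gate has rocked over: its tab is down at (575,292) in side and it slopes towards the steel dish. Lifting off and heading for the space behind the paddle.

Request:
drive_tool([
  {"gripper": 255,"offset": [0,0,-0.03],"angular": [0,0,0]},
  {"gripper": 255,"offset": [0,0,-0.07],"angular": [0,0,0]},
  {"gripper": 255,"offset": [0,0,-0.11],"angular": [0,0,0]},
  {"gripper": 255,"offset": [0,0,-0.15],"angular": [0,0,0]},
  {"gripper": 255,"offset": [0,0,-0.17],"angular": [0,0,0]},
])

```text
t: 3.3
eef_pos: [0.4458, 0.067, 0.3564]
tool_rot: [0.001, 0.603, 0.798, 0.002]
contact_force: [1.1, -0.5, 0.5]
gripper_width: -0.003
grasp_force: 0.0
```

```bash
python3 - <<'E'
from go import *
rel("mid",[*S(0.0,-.06,0)[:2],.35])
rel("behind",[*S(0.0,-.175,0)[:2],.35])
E
```

```text
t 3.3 pos [0.4458 0.067  0.3564] q [-0.787  0.026  0.518  2.029 -0.016  1.086  0.016] F [ 1.14 -0.47  0.52] w -0.0
mid [ 0.5487 -0.0494  0.35  ] offset [-0.1401  0.0671  0.0066] ang [ 0.006 -0.001  0.004]
behind [ 0.5798 -0.1601  0.35  ] offset [-0.2551  0.0667  0.0065] ang [ 0.006 -0.001  0.004]
```

Request:
drive_tool([
  {"gripper": 255,"offset": [-0.04,0.013,0],"angular": [0,0,0]},
  {"gripper": 255,"offset": [-0.085,0.026,0],"angular": [0,0,0]},
  {"gripper": 255,"offset": [-0.13,0.04,0],"angular": [0,0,0]},
  {"gripper": 255,"offset": [-0.175,0.053,0],"angular": [0,0,0]},
  {"gripper": 255,"offset": [-0.22,0.067,0],"angular": [0,0,0]},
])

```text
t: 3.8
eef_pos: [0.5703, -0.1276, 0.3531]
tool_rot: [0.0, 0.602, 0.798, 0.0]
contact_force: [0.5, 0.6, -0.1]
gripper_width: 0.002
grasp_force: 0.0
```

Request:
drive_tool([
  {"gripper": 255,"offset": [-0.035,0,0.0],"angular": [0,0,0]},
  {"gripper": 255,"offset": [-0.035,0,0.025],"angular": [0,0,0]},
  {"gripper": 255,"offset": [-0.035,0,0.05],"angular": [0,0,0]},
  {"gripper": 255,"offset": [-0.035,0,0.067],"angular": [0,0,0]},
  {"gripper": 255,"offset": [-0.035,0,0.067],"angular": [0,0,0]},
])

```text
t: 4.3
eef_pos: [0.5779, -0.1592, 0.2835]
tool_rot: [-0.002, 0.602, 0.798, -0.001]
contact_force: [0.3, -0.1, 0.3]
gripper_width: 0.002
grasp_force: 0.0
```

```bash
python3 - <<'E'
from go import *
from station import optics
p=np.load("pose.npy")
rel("contact",[*S(0.0,p[5]-.011,0)[:2],.285]); rel("stop(~)",[*S(0.0,-.011-.0266+.002,0)[:2],.289])
a=optics.read_camera("scene")[150:300,250:400]; b=optics.read_camera("side")[150:300,270:420]
cv2.imwrite("pics/behind.png",cv2.convertScaleAbs(cv2.resize(cv2.hconcat([a,b]),(800,400),interpolation=cv2.INTER_CUBIC),alpha=1.4,beta=10))
E
```

```text
t 4.3 pos [ 0.5779 -0.1592  0.2835] q [-0.322  0.433  0.65   1.794 -0.302  1.02   0.722] F [ 0.26 -0.15  0.31] w 0.0
contact [ 0.5697 -0.1241  0.285 ] offset [ 0.036   0.0018 -0.0014] ang [-0.006 -0.002  0.004]
stop(~) [ 0.5421 -0.0259  0.289 ] offset [ 0.1381  0.0021 -0.0052] ang [-0.006 -0.002  0.004]
```

View pics/behind.png

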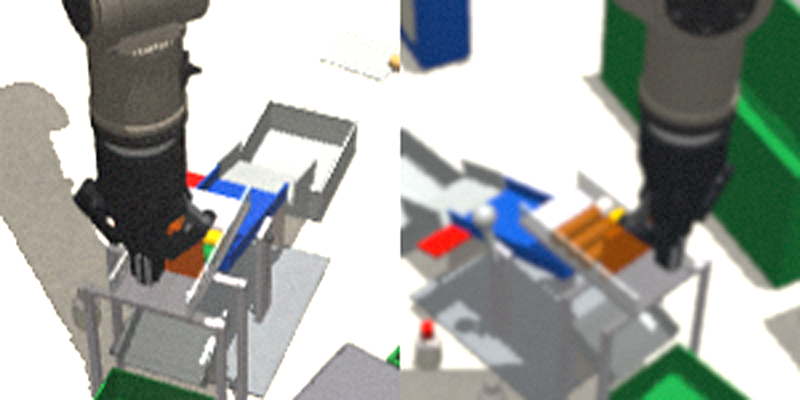

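The gate stays tipped to the open side and the tip is behind the paddle, inside the channel and above the walls ((145,275) left, (670,262) right). Pushing slowly.

Request:
drive_tool([
  {"gripper": 255,"offset": [0.01,0.002,-0.001],"angular": [0,0,0]},
  {"gripper": 255,"offset": [0.018,0.002,-0.001],"angular": [0,0,0]},
  {"gripper": 255,"offset": [0.024,0.002,-0.001],"angular": [0,0,0]},
  {"gripper": 255,"offset": [0.028,0.002,-0.001],"angular": [0,0,0]},
  {"gripper": 255,"offset": [0.031,0.002,-0.001],"angular": [0,0,0]},
])

```text
t: 4.9
eef_pos: [0.5725, -0.1287, 0.2871]
tool_rot: [0.0, 0.602, 0.798, 0.0]
contact_force: [0.5, 0.9, 0.4]
gripper_width: -0.002
grasp_force: 0.0
```

Request:
drive_tool([
  {"gripper": 255,"offset": [0.003,0,0],"angular": [0,0,0]},
  {"gripper": 255,"offset": [0.006,0,0],"angular": [0,0,0]},
  {"gripper": 255,"offset": [0.009,0,0],"angular": [0,0,0]},
  {"gripper": 255,"offset": [0.012,0,-0.0005],"angular": [0,0,0]},
  {"gripper": 255,"offset": [0.015,0,-0.0005],"angular": [0,0,0]},
])

```text
t: 5.4
eef_pos: [0.5685, -0.115, 0.2874]
tool_rot: [0.0, 0.603, 0.798, -0.0]
contact_force: [0.8, -1.2, 1.9]
gripper_width: 0.0
grasp_force: 1.0
```

Request:
drive_tool([
  {"gripper": 255,"offset": [0.003,0,0],"angular": [0,0,0]},
  {"gripper": 255,"offset": [0.006,0,0],"angular": [0,0,0]},
  {"gripper": 255,"offset": [0.009,0,0],"angular": [0,0,0]},
  {"gripper": 255,"offset": [0.012,0,-0.0005],"angular": [0,0,0]},
  {"gripper": 255,"offset": [0.015,0,-0.0005],"angular": [0,0,0]},
])

```text
t: 5.9
eef_pos: [0.5642, -0.1002, 0.2878]
tool_rot: [-0.0, 0.602, 0.798, -0.0]
contact_force: [0.4, -1.6, 0.3]
gripper_width: -0.001
grasp_force: 1.1
```

Request:
drive_tool([
  {"gripper": 255,"offset": [0.003,0,0],"angular": [0,0,0]},
  {"gripper": 255,"offset": [0.006,0,0],"angular": [0,0,0]},
  {"gripper": 255,"offset": [0.009,0,0],"angular": [0,0,0]},
  {"gripper": 255,"offset": [0.012,0,-0.0005],"angular": [0,0,0]},
  {"gripper": 255,"offset": [0.015,0,-0.0005],"angular": [0,0,0]},
])

```text
t: 6.4
eef_pos: [0.5601, -0.0858, 0.2883]
tool_rot: [-0.0, 0.602, 0.798, -0.0]
contact_force: [0.8, -1.5, 0.7]
gripper_width: 0.002
grasp_force: 1.0
```

Request:
drive_tool([
  {"gripper": 255,"offset": [0.003,0,0],"angular": [0,0,0]},
  {"gripper": 255,"offset": [0.006,0,0],"angular": [0,0,0]},
  {"gripper": 255,"offset": [0.009,0,0],"angular": [0,0,0]},
  {"gripper": 255,"offset": [0.012,0,-0.0005],"angular": [0,0,0]},
  {"gripper": 255,"offset": [0.015,0,-0.0005],"angular": [0,0,0]},
])

```text
t: 6.9
eef_pos: [0.556, -0.0714, 0.2888]
tool_rot: [-0.0, 0.602, 0.798, -0.0]
contact_force: [1.6, -2.5, 1.4]
gripper_width: -0.001
grasp_force: 1.0
```

```bash
python3 - <<'E'
from go import *
from station import optics
rel("stop(~)",[*S(0.0,-.011-.0266+.002,0)[:2],.289])
a=optics.read_camera("scene")[150:300,250:400]; b=optics.read_camera("side")[150:300,230:380]
cv2.imwrite("pics/push.png",cv2.convertScaleAbs(cv2.resize(cv2.hconcat([a,b]),(800,400),interpolation=cv2.INTER_CUBIC),alpha=1.4,beta=10))
E
```

```text
t 6.9 pos [ 0.556  -0.0714  0.2888] q [-0.5    0.352  0.653  1.882 -0.253  0.991  0.542] F [ 1.62 -2.53  1.39] w -0.0
stop(~) [ 0.5421 -0.0259  0.289 ] offset [ 0.0476 -0.0009 -0.0002] ang [-0.    -0.     0.004]
```

View pics/push.png

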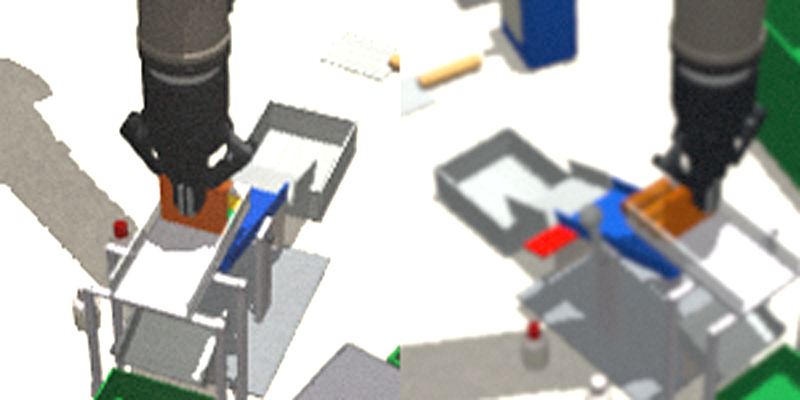

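The paddle carries all three vials square to the shelf, with the first at the edge ((640,200) right); the gate is still set. Continuing more slowly.

Request:
drive_tool([
  {"gripper": 255,"offset": [0.002,0,0],"angular": [0,0,0]},
  {"gripper": 255,"offset": [0.004,0,0],"angular": [0,0,0]},
  {"gripper": 255,"offset": [0.006,0,0],"angular": [0,0,0]},
  {"gripper": 255,"offset": [0.008,0,0],"angular": [0,0,0]},
  {"gripper": 255,"offset": [0.01,0,-0.0003],"angular": [0,0,0]},
])

```text
t: 7.5
eef_pos: [0.5533, -0.0619, 0.2891]
tool_rot: [-0.0, 0.602, 0.798, -0.0]
contact_force: [1.7, -1.0, -1.0]
gripper_width: 0.001
grasp_force: 0.9
```

Request:
drive_tool([
  {"gripper": 255,"offset": [0.002,0,0],"angular": [0,0,0]},
  {"gripper": 255,"offset": [0.004,0,0],"angular": [0,0,0]},
  {"gripper": 255,"offset": [0.006,0,0],"angular": [0,0,0]},
  {"gripper": 255,"offset": [0.008,0,0],"angular": [0,0,0]},
  {"gripper": 255,"offset": [0.01,0,-0.0003],"angular": [0,0,0]},
])

```text
t: 8.0
eef_pos: [0.5506, -0.0522, 0.2895]
tool_rot: [-0.0, 0.602, 0.798, 0.0]
contact_force: [1.7, -2.1, -0.5]
gripper_width: 0.002
grasp_force: 0.8
```

Request:
drive_tool([
  {"gripper": 255,"offset": [0.002,0,0],"angular": [0,0,0]},
  {"gripper": 255,"offset": [0.004,0,0],"angular": [0,0,0]},
  {"gripper": 255,"offset": [0.006,0,0],"angular": [0,0,0]},
  {"gripper": 255,"offset": [0.008,0,0],"angular": [0,0,0]},
  {"gripper": 255,"offset": [0.01,0,-0.0003],"angular": [0,0,0]},
])

```text
t: 8.5
eef_pos: [0.5479, -0.0426, 0.2897]
tool_rot: [-0.0, 0.602, 0.798, 0.0]
contact_force: [0.9, -1.7, -0.4]
gripper_width: -0.001
grasp_force: 0.8
```

Request:
drive_tool([
  {"gripper": 255,"offset": [0.002,0,0],"angular": [0,0,0]},
  {"gripper": 255,"offset": [0.004,0,0],"angular": [0,0,0]},
  {"gripper": 255,"offset": [0.006,0,0],"angular": [0,0,0]},
  {"gripper": 255,"offset": [0.008,0,0],"angular": [0,0,0]},
  {"gripper": 255,"offset": [0.01,0,-0.0003],"angular": [0,0,0]},
])

```text
t: 9.0
eef_pos: [0.5451, -0.033, 0.29]
tool_rot: [-0.0, 0.602, 0.798, 0.0]
contact_force: [1.2, -2.0, -0.3]
gripper_width: -0.001
grasp_force: 0.8
```

Request:
drive_tool([
  {"gripper": 255,"offset": [0.001,0,0],"angular": [0,0,0]},
  {"gripper": 255,"offset": [0.002,0,0],"angular": [0,0,0]},
  {"gripper": 255,"offset": [0.003,0,0],"angular": [0,0,0]},
  {"gripper": 255,"offset": [0.004,0,0],"angular": [0,0,0]},
  {"gripper": 255,"offset": [0.005,0,0],"angular": [0,0,0]},
])

```text
t: 9.5
eef_pos: [0.5443, -0.0303, 0.2902]
tool_rot: [0.002, 0.603, 0.798, -0.001]
contact_force: [4.1, -8.7, -3.5]
gripper_width: 0.004
grasp_force: 4.8
```

Request:
drive_tool([
  {"gripper": 255,"offset": [0.001,0,0],"angular": [0,0,0]},
  {"gripper": 255,"offset": [0.002,0,0],"angular": [0,0,0]},
  {"gripper": 255,"offset": [0.003,0,0],"angular": [0,0,0]},
  {"gripper": 255,"offset": [0.003,0,0],"angular": [0,0,0]},
])

```text
t: 9.9
eef_pos: [0.544, -0.03, 0.2903]
tool_rot: [0.003, 0.604, 0.797, -0.001]
contact_force: [8.4, -12.9, -6.0]
gripper_width: -0.002
grasp_force: 7.6
```

The stop is reached: force rises and the tool no longer advances. Backing off, lifting and checking.

Request:
drive_tool([
  {"gripper": 255,"offset": [-0.01,0,0],"angular": [0,0,0]},
  {"gripper": 255,"offset": [-0.03,0,0],"angular": [0,0,0]},
  {"gripper": 255,"offset": [-0.06,0,0],"angular": [0,0,0]},
  {"gripper": 255,"offset": [-0.07,0,-0.04],"angular": [0,0,0]},
  {"gripper": 255,"offset": [-0.08,0,-0.09],"angular": [0,0,0]},
])

```text
t: 10.4
eef_pos: [0.5635, -0.1024, 0.378]
tool_rot: [-0.003, 0.603, 0.798, -0.002]
contact_force: [1.7, 0.4, 0.2]
gripper_width: -0.004
grasp_force: 0.0
```

```bash
python3 - <<'E'
from go import *
from station import optics
a=optics.read_camera("scene")[150:300,250:400]; b=optics.read_camera("side")[150:300,230:380]
cv2.imwrite("pics/end.png",cv2.convertScaleAbs(cv2.resize(cv2.hconcat([a,b]),(800,400),interpolation=cv2.INTER_CUBIC),alpha=1.4,beta=10))
E
```

```text
t 10.4 pos [ 0.5635 -0.1024  0.378 ] q [-0.484  0.287  0.697  1.746 -0.197  1.186  0.546] F [1.73 0.44 0.21] w -0.0
```

View pics/end.png

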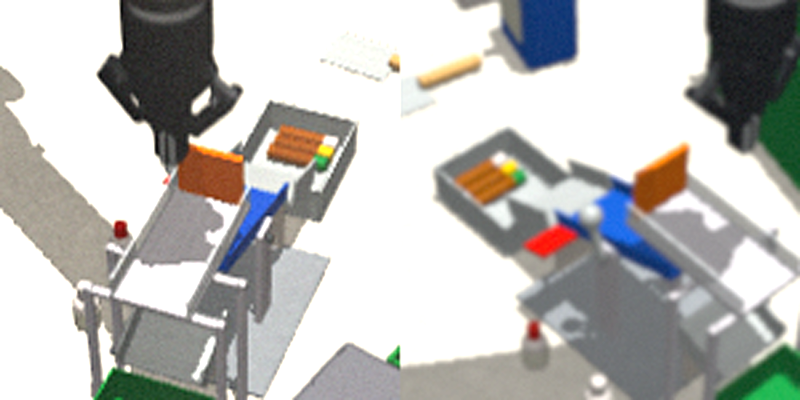

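All three vials (white, yellow and green caps) lie in the steel dish on the open side ((300,145) left, (490,180) right). The gate is still set and the paddle is at its stop.

```bash
python3 -c "
from station import bot
print(bot.hand_in())"
```

```text
the job is handed in; nothing more can be done
None
```

The gate is rocked over to the open side, all three vials are in the steel dish below that chute, and the job was handed in at about 10.5 s of the 48 s allowed.

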